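# Sort seized and free tubing clamps from the peg rack

## Task

Three identical tubing clamps hang wide open on the peg rack; any of them, or none, or all, may have a seized hinge, which can only be felt. Lift each clamp up and off its peg and flex it by squeezing its two purple-tipped wings together: those that move, squeeze fully shut and put, still shut, in the blue stock tray; those that will not close, put in the orange repair tray. Set the clamps down rather than dropping them, let go, and leave everything else on the bench as it stands.

Things in the scene. Friction and masses are not known exactly. Their poses are not given: they have to be found in the camera images.
- clamp1: Tubing clamp, 200 g, one of three alike: two crossed levers on a hollow pivot. Origin: centre of the pivot's bore (24 mm wide; tube 34 mm outside, 16 mm long, along x). z up to the wings, y the line on which they close. Wings end in purple rollers, centres 58 mm from the pivot; two jaw blocks 40 mm wide (x) reach 57 mm down. Starts on peg 1, bore over the peg. It may be seized; this cannot be seen.
- clamp1_arm (a joint): Hinge of clamp1, rad: 0 = wide open (rollers 60 mm over their outsides), 0.5 = fully shut (32 mm over the outsides). Starts at 0 to 0.05.
- clamp1_wing_a (a point): Centre of the purple roller on the +y wing of clamp1 (12 mm across, 20 mm long).
- clamp1_wing_b (a point): Centre of the purple roller on the other, -y wing of clamp1.
- clamp2: As clamp1, on peg 2; it may be seized too. The frame is that of the lever with wing a: both wings lean 24 deg outwards when open, and the clamp's line of symmetry leans towards +y by half the joint value as it shuts. Squeezing the rollers shuts the jaws. No spring: a free hinge needs about 1 N at the rollers and stays where it is left.
- clamp2_arm (a joint): Hinge of clamp2, rad: 0 = wide open (rollers 60 mm over their outsides), 0.5 = fully shut (32 mm over the outsides). Starts at 0 to 0.05.
- clamp2_wing_a (a point): Centre of the purple roller on the +y wing of clamp2 (12 mm across, 20 mm long).
- clamp2_wing_b (a point): Centre of the purple roller on the other, -y wing of clamp2.
- clamp3: As clamp1, on peg 3; it may be seized too. Each clamp is seized or free by chance in each run, about half of them. A seized hinge gives 0.07 rad of play, then stops hard (it yields elastically to 0.12 rad at a 40 N squeeze, 0.25 rad at 120 N, and springs back when let go), so its rollers stay over 42 mm apart, outside to outside.
- clamp3_arm (a joint): Hinge of clamp3, rad: 0 = wide open (rollers 60 mm over their outsides), 0.5 = fully shut (32 mm over the outsides). Starts at 0 to 0.05.
- clamp3_wing_a (a point): Centre of the purple roller on the +y wing of clamp3 (12 mm across, 20 mm long).
- clamp3_wing_b (a point): Centre of the purple roller on the other, -y wing of clamp3.
- rack: Fixed rack; origin on the table under its cross bar (16 x 260 x 20 mm along y, centre 150 mm up). Three level pegs, 7 mm thick, 150 mm up, at y = +110, 0, -110 mm (pegs 1, 2, 3), run to -x; ends turn up 6 mm, 63 mm before the bar. Clamps hang 32 mm before the bar, axes as the rack's. To take one off lift it 11 mm (6 to 16), then draw it 60 mm to the rack's -x. Base 130 x 200 x 12 mm.
- stock_tray: Fixed open BLUE tray for stock, 250 (x) x 210 (y) mm, walls 30 mm high and 4 mm thick, floor 4 mm thick. Origin: centre of its underside, on the table. It may stand on the left or on the right.
- repair_tray: Fixed open ORANGE tray for repair, same size and origin as the blue one; it stands on the other side.
- flask: Bystander: clear culture flask with purple cap, 75 x 45 x 111 mm. Origin: centre of its underside. Leave it where it is.
- medium_bottle: Bystander: amber medium bottle, 66 mm across, 150 mm high. Origin: centre of its underside. Leave it where it is.
- tip_box: Bystander: light blue tip box, 120 x 85 x 83 mm. Origin: centre of its underside. Leave it where it is.
- dish_stack: Bystander: stack of three culture dishes, 88 mm across, 31 mm high, in front of the rack. Origin: centre of its underside. Leave it where it is.
- marker: Bystander: teal marker lying on the table, about 120 x 12 x 12 mm, in front of the rack. Origin: centre of its underside. Leave it where it is.
- timer: Bystander: white timer, 60 x 60 x 24 mm. Origin: centre of its underside. Leave it where it is.
- tube_rack: Bystander: orange rack of tubes, 60 x 160 x 98 mm. Origin: centre of its underside. Leave it where it is.

How it is judged:
By the outcome, as a careful person would: the job done as asked, in the order asked, and still so for the second after the job is handed in, with the robot touching nothing.
It also fails if it takes over 72 s, if anything falls off the work surface, if the arm or the gripper's body presses on something with over 40 N, if the wrist force passes 120 N, or if a joint passes its speed limit or range.

## Robot

A 7-joint arm with a two-finger parallel gripper is mounted at the origin on the work surface. World frame = base frame: x ahead of the robot, y to its left, z up, the work surface at z = 0. Lengths are in m, angles in rad, forces in N, time in s.
With the tool pointing down it reaches from about 0.4 to 0.9 m from the base axis. Payload 5.5 kg.
Tool frame: the origin (TCP) lies at the very end of the fingers, on their centre line; the grasp point (between the pads) lies 19 mm behind it (arm.grip_point_offset is the distance from the TCP to the grasp point, in m); z points along the fingers, y is the direction in which the jaws open and shut (so a half turn about z gives the same grasp; the last joint's range is limited). The gripper opens to 92 mm and grips with 3 to 60 N. Pads are 19 mm wide; open, the fingers measure 130 mm over their backs; the gripper's body (75 mm by 190 mm) begins 47 mm behind the grasp point.
Start: joints at [-1.01, 0.501, -0.427, 1.55, 0.221, 1.138, -0.21], TCP at [0.191, 0.621, 0.227] pointing down, gripper open.
Joint ranges: [-2.88, 2.88], [-0.31, 2.03], [-1.54, 1.56], [0.2, 2.42], [-1.41, 4.55], [0.19, 2.02], [-2.57, 2.57]. Speed limits (rad/s): [2.57, 2.57, 3.14, 3.14, 3.14, 3.14, 3.14].

## Interface

Orientations are given as a 3x3 rotation matrix whose columns are the frame's x, y, z axes.
In Python, from workcell import arm gives the robot as it stands.
- The arm moves only by the tool play_rows, never from a script. Its argument "series" is one flat list of numbers, 7 for each row, row after row: the shift along the world's x, y, z each as a share of 0.04 m, from -1 to 1, then the turn, a rotation vector about the world's x, y, z each as a share of 4 degrees, from -1 to 1, then the closure, from 0 (fully open) to 1 (shut). In form: [dx, dy, dz, wx, wy, wz, hand, dx, dy, dz, wx, wy, wz, hand, ...]. A call has 1 to 5 rows; each row shifts and turns the pose as measured when the row begins; what a row does not reach is not made up. A row lasts 1/12 s, in which the tool goes at most 41.7 mm and 7.16 degrees, less where a joint would pass 70% of its speed; a pose out of reach is approached as far as the arm can. A call with a number of a shift or a turn outside -1 to 1 is refused whole. A call with a gripper value outside its range is refused whole. The fingers move at their own pace and stop on an object; "force" is the grip in N (left out, the last holds). Time passes only in rows, so rows that do not move let the fingers close. It gives the time, the measured TCP pose, the force and the opening at its end, in the units of the state.
- arm.observe(): the state, without advancing time (a new reading comes with each control period).
- arm.grab_frame(name): name is "side" or "top" or "wrist"; returns the picture (400x640x3 uint8, blue, green, red); there is no depth.
- arm.camera_params(name): a dict with "camera_matrix" (3x3 intrinsics, pixels), "D" ([k1, k2, p1, p2, k3] as OpenCV has them; the pictures are not rectified), "camera_from_world" (4x4, takes a point from world to camera coordinates); the wrist camera has in their place "T_tool_cam" (4x4, takes a point from camera to tool coordinates, whose origin is the TCP and whose axes are the flange's). Camera axes: x right, y down, z forward; pixel columns grow to the right and rows downward; lengths in m; the calibration is good to about 2 mm. A picture is of the moment at which its call begins: read the wrist's pose just before it. camera_params takes no time and is no camera call.
- arm.close_job(): hands the job in, once; it reports no verdict.
The state is a dict: "time_s": time; "joints": joint angles; "joint_velocities": joint speeds; "tau": joint torques, N m; "eef_pos": TCP position; "orientation": TCP orientation; "contact_force": force on the tool from outside, world axes, zero at the start; "moment": the same for the moment, N m; "width": finger opening in m.
Only numpy, scipy, OpenCV 4.12 (cv2) and the standard library are available. Lean on these libraries where they do the work, as an engineer would, in place of code of your own. Each camera call takes 0.05 s, during which the arm holds its last target. There are 200 camera calls.

## Working session

There is one attempt and no reset: what is moved stays moved. The work goes in short steps, Python scripts to look and compute and a tool call to move; the robot and the scene stay as the last step left them, time stands still between calls to the robot, and variables do not carry over. Pictures are saved under pics/ and viewed, about 8 in all and at most 12, crops included, and the job is handed in when it is done.

Besides the shell and the picture viewer there is one more tool, called after "Emit:" in YAML: its name, and indented under it one key for each argument. play_rows: Moves the arm, as the interface text tells. Its arguments: {"type":"object","properties":{"series":{"type":"array","items":{"type":"number"}},"force":{"type":"number"}},"required":["series"]}

```bash
ls; mkdir -p pics; python3 - <<'E'
from workcell import arm
import cv2,numpy as np
s=arm.observe();print({k:np.round(v,3).tolist() for k,v in s.items()})
np.set_printoptions(precision=4,suppress=True)
for n in("top","side","wrist"):
    cv2.imwrite(f"pics/{n}0.png",arm.grab_frame(n)); print(n,arm.camera_params(n))
E
```

```text
pics
{'time_s': 0.0, 'joints': [-1.01, 0.502, -0.427, 1.551, 0.221, 1.138, -0.21], 'joint_velocities': [-0.0, -0.001, 0.002, 0.001, 0.0, 0.001, -0.0], 'tau': [0.0, -56.659, -5.816, -27.911, -0.069, 0.031, 0.0], 'eef_pos': [0.191, 0.621, 0.226], 'orientation': [[-0.956, 0.293, -0.001], [0.293, 0.956, -0.002], [0.0, -0.002, -1.0]], 'contact_force': [0.686, -0.729, -0.304], 'moment': [-0.001, -0.017, -0.043], 'width': 0.092}
top {'camera_matrix': array([[502.5124,   0.    , 321.6244],
       [  0.    , 502.5124, 200.0708],
       [  0.    ,   0.    ,   1.    ]]), 'D': array([-0.1517,  0.    ,  0.    ,  0.    ,  0.    ]), 'camera_from_world': array([[ 0.028 , -0.9995, -0.0114, -0.0091],
       [-0.9945, -0.0267, -0.1014,  0.5914],
       [ 0.101 ,  0.0142, -0.9948,  1.3928],
       [ 0.    ,  0.    ,  0.    ,  1.    ]])}
side {'camera_matrix': array([[454.5191,   0.    , 317.7464],
       [  0.    , 454.5191, 209.5155],
       [  0.    ,   0.    ,   1.    ]]), 'D': array([-0.0537,  0.    ,  0.    ,  0.    ,  0.    ]), 'camera_from_world': array([[ 0.8482, -0.5296,  0.0065, -0.4768],
       [-0.3135, -0.512 , -0.7997,  0.2872],
       [ 0.4269,  0.6763, -0.6003,  0.9314],
       [ 0.    ,  0.    ,  0.    ,  1.    ]])}
wrist {'camera_matrix': array([[291.1262,   0.    , 322.7086],
       [  0.    , 291.1262, 198.4584],
       [  0.    ,   0.    ,   1.    ]]), 'D': array([-0.0267,  0.    ,  0.    ,  0.    ,  0.    ]), 'T_tool_cam': array([[ 0.0002, -0.9566, -0.2916,  0.0794],
       [ 1.    ,  0.0004, -0.0005, -0.0008],
       [ 0.0006, -0.2916,  0.9566, -0.1588],
       [ 0.    ,  0.    ,  0.    ,  1.    ]])}
```

View pics/top0.png

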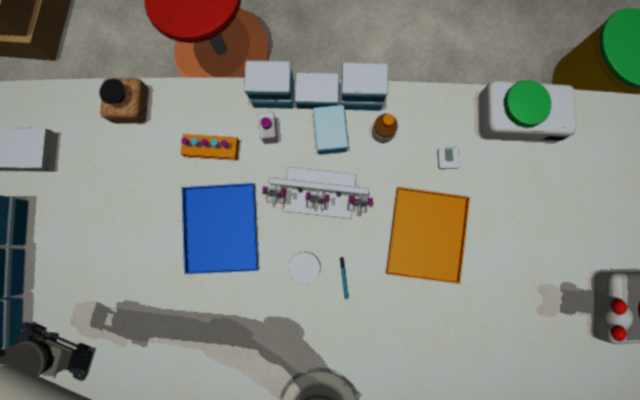

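View pics/side0.png

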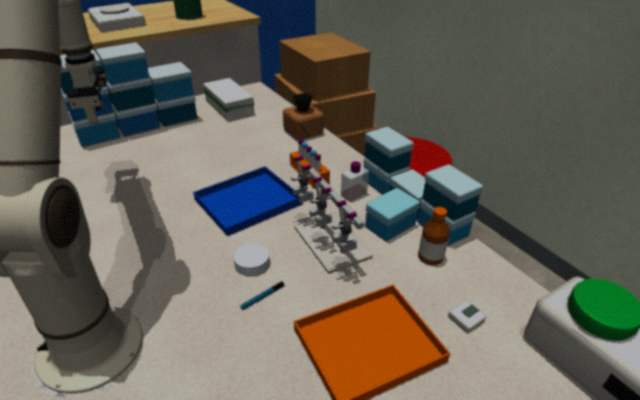

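The top view shows the blue tray on the left at (220,228) and the orange tray on the right at (428,235). The rack lies between them, with roller pairs near (276,192), (317,200) and (360,204). The side view shows the same rollers from (305,165) to (350,220). Next I triangulate the rollers and find the tray corners.

```bash
cat > h.py <<'E'
import cv2,numpy as np
from workcell import arm
np.set_printoptions(precision=4,suppress=True)
def cam(n,s=None):
    p=arm.camera_params(n)
    if n=="wrist":
        T=np.eye(4);T[:3,:3]=s["orientation"];T[:3,3]=s["eef_pos"]
        M=np.linalg.inv(T@p["T_tool_cam"])
    else: M=p["camera_from_world"]
    return p["camera_matrix"],p["D"],M
def norm(c,px): return cv2.undistortPoints(np.float64(px).reshape(-1,1,2),c[0],c[1]).reshape(-1,2)
def tri(c1,p1,c2,p2):
    X=cv2.triangulatePoints(c1[2][:3],c2[2][:3],norm(c1,p1).T,norm(c2,p2).T);return (X[:3]/X[3]).T
def onplane(c,px,z):
    n=norm(c,px);R,t=c[2][:3,:3],c[2][:3,3];o=-R.T@t
    d=np.c_[n,np.ones(len(n))]@R;return o+d*((z-o[2])/d[:,2])[:,None]
def proj(c,P): return cv2.projectPoints(np.float64(P).reshape(-1,1,3),cv2.Rodrigues(c[2][:3,:3])[0],c[2][:3,3],c[0],c[1])[0].reshape(-1,2)
def blobs(im,lo,hi,amin):
    m=cv2.inRange(cv2.cvtColor(im,cv2.COLOR_BGR2HSV),lo,hi)
    n,_,st,ce=cv2.connectedComponentsWithStats(m)
    return [(int(st[i,4]),ce[i].round(1).tolist(),st[i,:4].tolist()) for i in range(1,n) if st[i,4]>=amin],m
E
python3 - <<'E'
from h import *
for n in("top","side"):
    im=cv2.imread(f"pics/{n}0.png")
    b,m=blobs(im,(135,60,40),(172,255,255),4);print(n,"purple")
    for x in sorted(b,key=lambda x:x[1][0]):print(x)
    for nm,lo,hi in(("blue",(105,150,60),(125,255,255)),("orange",(3,180,120),(18,255,255))):
        _,m=blobs(im,lo,hi,500)
        cs=sorted(cv2.findContours(m,cv2.RETR_EXTERNAL,cv2.CHAIN_APPROX_NONE)[0],key=cv2.contourArea)[-1]
        r=cv2.minAreaRect(cs);print(nm,r)
        if n=="top":
            P=onplane(cam(n),cv2.boxPoints(r),0.02);print(P.mean(0),P[:,:2].tolist())
E
python3 -c "
import cv2;a=cv2.imread('pics/side0.png')[130:260,270:390];b=cv2.imread('pics/top0.png')[150:230,250:390]
a=cv2.resize(a,None,fx=4,fy=4);b=cv2.resize(b,(480,274));
import numpy as np
cv2.imwrite('pics/c1.png',np.vstack([b[:,:],a[:,:480][:320+0]]))"
```

```text
top purple
(32, [184.5, 140.6], [182, 138, 7, 6])
(38, [203.9, 142.1], [200, 139, 8, 7])
(38, [224.0, 143.1], [221, 140, 7, 7])
(28, [264.5, 190.0], [263, 187, 4, 7])
(89, [265.7, 122.6], [261, 118, 10, 11])
(43, [282.4, 192.2], [280, 188, 6, 9])
(32, [307.9, 195.8], [306, 192, 5, 8])
(33, [326.1, 198.3], [324, 195, 5, 8])
(38, [351.5, 199.0], [349, 195, 6, 9])
(30, [369.5, 201.4], [367, 198, 5, 8])
blue ((219.0730438232422, 228.2040252685547), (86.19230651855469, 72.54769134521484), 87.54597473144531)
[0.5044 0.2995 0.02  ] [[0.6204960323713246, 0.41664031191986756], [0.6347684316632379, 0.20437856141665087], [0.3894610794146499, 0.18412197511787431], [0.37283911001529607, 0.3930060992346551]]
orange ((427.7177734375, 234.8374786376953), (71.9454116821289, 86.21154022216797), 7.224316120147705)
[ 0.5018 -0.2985  0.02  ] [[0.3903786557825629, -0.18189836354546707], [0.634311043755314, -0.20886542539467884], [0.6139021122111241, -0.41664597457326485], [0.3687107581933304, -0.3864678725034502]]
side purple
(26, [298.9, 158.0], [295, 156, 9, 5])
(25, [300.2, 139.8], [298, 138, 6, 6])
(25, [306.6, 167.2], [303, 165, 8, 5])
(23, [308.2, 148.0], [306, 146, 6, 6])
(36, [317.1, 178.9], [313, 176, 9, 7])
(27, [317.4, 156.3], [315, 154, 6, 6])
(38, [325.8, 189.8], [322, 188, 9, 6])
(40, [341.1, 202.5], [337, 200, 9, 7])
(43, [351.4, 214.5], [347, 212, 10, 7])
(54, [355.5, 164.0], [351, 161, 10, 9])
blue ((246.5890350341797, 196.9041290283203), (45.411964416503906, 96.20782470703125), 69.44395446777344)
orange ((371.4053039550781, 337.7934265136719), (94.20184326171875, 127.42057800292969), 65.37643432617188)
```

View pics/c1.png

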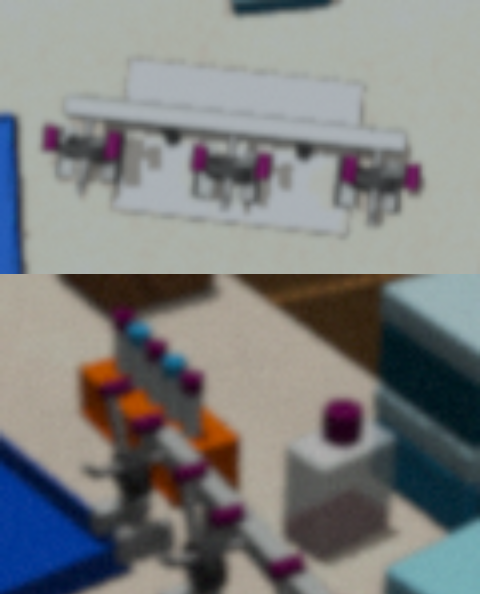

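The crop shows three open clamps with their roller pairs: top row at 265/282, 308/326 and 351/369, side view from (299,158) to (351,214).

```bash
python3 - <<'E'
from h import *
t=[[264.5,190],[282.4,192.2],[307.9,195.8],[326.1,198.3],[351.5,199],[369.5,201.4]]
s=[[298.9,158],[306.6,167.2],[317.1,178.9],[325.8,189.8],[341.1,202.5],[351.4,214.5]]
P=tri(cam("top"),t,cam("side"),s);print(P)
for i in range(3):
    d=P[2*i]-P[2*i+1];print((P[2*i]+P[2*i+1])/2,np.linalg.norm(d),np.degrees(np.arctan2(-d[0],d[1])))
m=(P[0::2]+P[1::2])/2; d=m[0]-m[2]; print(np.linalg.norm(d),np.degrees(np.arctan2(-d[0],d[1])))
c=cam("top")
print(onplane(c,[[305,267],[345,278],[385,126],[330,129],[267,127]],0.05))
E
```

```text
[[ 0.5963  0.1489  0.1958]
 [ 0.5923  0.1038  0.193 ]
 [ 0.5839  0.0395  0.1966]
 [ 0.5793 -0.0061  0.1934]
 [ 0.5789 -0.0697  0.1963]
 [ 0.5746 -0.1151  0.194 ]]
[0.5943 0.1264 0.1944] 0.045363528772410865 -5.046295674721182
[0.5816 0.0167 0.195 ] 0.04604241601568993 -5.8123514495062505
[ 0.5767 -0.0924  0.1952] 0.045724678973962915 -5.4516796031442905
0.21944967641104965 -4.577357517900591
[[ 0.4024  0.0475  0.05  ]
 [ 0.3752 -0.0637  0.05  ]
 [ 0.8061 -0.1676  0.05  ]
 [ 0.7929 -0.0113  0.05  ]
 [ 0.7946  0.1684  0.05  ]]
```

Emit:
play_rows:
  series: [0.8,-0.97,0.25,0,0,0.58,0,0.8,-0.97,0.25,0,0,0.58,0,0.8,-0.97,0.25,0,0,0.58,0,0.8,-0.97,0.25,0,0,0.58,0,0.8,-0.97,0.25,0,0,0.58,0]
  force: 15

```text
time_s: 0.57
eef_pos: [0.3158, 0.4569, 0.265]
orientation: [[-0.998, 0.065, -0.012], [0.065, 0.998, -0.005], [0.012, -0.006, -1.0]]
contact_force: [1.2, 0.5, -0.7]
width: 0.0916
```

Emit:
play_rows:
  series: [0.8,-0.97,0,0,0,0,0,0.8,-0.97,0,0,0,0,0,0.8,-0.97,0,0,0,0,0,0.8,-0.97,0,0,0,0,0,0.8,-0.97,0,0,0,0,0]

```text
time_s: 0.98
eef_pos: [0.4474, 0.2954, 0.2668]
orientation: [[-0.998, 0.062, -0.009], [0.062, 0.998, -0.002], [0.009, -0.003, -1.0]]
contact_force: [0.8, 0.2, 1.1]
width: 0.0919
```

Emit:
play_rows:
  series: [0.85,-0.97,0,0,0,-0.2,0,0.85,-0.97,0,0,0,-0.2,0,0.85,-0.97,0,0,0,-0.1,0,0.8,-0.9,0,0,0,0,0,0.3,-0.3,0,0,0,0,0]

```text
time_s: 1.4
eef_pos: [0.5711, 0.1499, 0.2664]
orientation: [[-0.994, 0.105, -0.008], [0.105, 0.994, -0.006], [0.007, -0.007, -1.0]]
contact_force: [0.5, -1.5, -0.3]
width: 0.0914
```

Emit:
play_rows:
  series: [0,0,0,0,0,0,0,0,0,0,0,0,0,0]

```text
time_s: 1.57
eef_pos: [0.574, 0.1433, 0.2652]
orientation: [[-0.993, 0.115, -0.008], [0.115, 0.993, -0.008], [0.007, -0.009, -1.0]]
contact_force: [0.2, 0.9, 0.3]
width: 0.0919
```

```bash
python3 - <<'E'
from h import *
s=arm.observe();im=arm.grab_frame("wrist");cv2.imwrite("pics/w1.png",im)
print(s["eef_pos"],s["orientation"])
for x in blobs(im,(135,60,40),(172,255,255),40)[0]:print(x)
P=[[0.5963,.1489,.1958],[.5923,.1038,.193],[.5839,.0395,.1966],[.5793,-.0061,.1934]]
print(proj(cam("wrist",s),P))
E
```

```text
[0.574  0.1433 0.2652] [[-0.9933  0.1152 -0.0083]
 [ 0.1153  0.9933 -0.0081]
 [ 0.0073 -0.009  -0.9999]]
(351, [152.4, 233.2], [144, 221, 18, 25])
(307, [204.3, 231.7], [197, 220, 16, 26])
(328, [280.0, 233.1], [273, 221, 15, 26])
(319, [333.5, 232.7], [327, 220, 14, 26])
(199, [82.2, 233.6], [73, 227, 19, 13])
(366, [35.7, 239.4], [25, 228, 22, 24])
[[333.9543 234.5295]
 [281.397  234.2973]
 [205.2363 234.5328]
 [155.0086 233.3938]]
```

View pics/w1.png

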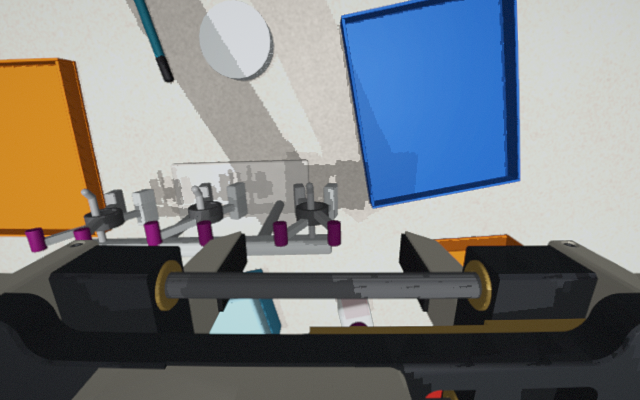

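The wrist view has the rollers at (334,233) and (280,233) for clamp 1. All six lie on one row, so the tool yaw matches the rack. The projected and measured positions agree to about 2 mm.

Emit:
play_rows:
  series: [0.5,-0.45,0,0,0,0,0,0,0,-0.5,0,0,0,0,0,0,-0.5,0,0,0,0,0,0,-0.5,0,0,0,0,0,0,-0.4,0,0,0,0]

```text
time_s: 2.03
eef_pos: [0.5923, 0.1368, 0.192]
orientation: [[-0.995, 0.101, -0.001], [0.101, 0.995, -0.002], [0.001, -0.002, -1.0]]
contact_force: [-0.6, -0.7, -0.4]
width: 0.0922
```

Emit:
play_rows:
  series: [0,0,0,0,0,0,0]

```text
time_s: 2.12
eef_pos: [0.5887, 0.1386, 0.1886]
orientation: [[-0.995, 0.097, -0.007], [0.098, 0.995, -0.002], [0.007, -0.003, -1.0]]
contact_force: [-0.3, -0.7, -0.5]
width: 0.092
```

Emit:
play_rows:
  series: [0.1,-0.3,-0.1,0,0,-0.2,0,0,-0.1,-0.2,0,0,0,0,0,0,0,0,0,0,0]

```text
time_s: 2.37
eef_pos: [0.5911, 0.1265, 0.1771]
orientation: [[-0.994, 0.105, -0.008], [0.105, 0.994, 0.0], [0.008, -0.001, -1.0]]
contact_force: [-1.2, -0.1, -0.9]
width: 0.092
```

Emit:
play_rows:
  series: [0,0,0,0,0,0,1,0,0,0,0,0,0,1,0,0,0,0,0,0,1,0,0,0,0,0,0,1,0,0,0,0,0,0,1]
  force: 15

```text
time_s: 2.78
eef_pos: [0.5929, 0.1266, 0.1803]
orientation: [[-0.994, 0.106, -0.003], [0.106, 0.994, 0.001], [0.003, 0.001, -1.0]]
contact_force: [-0.2, 0.2, -0.3]
width: 0.0625
```

Emit:
play_rows:
  series: [0,0,-0.05,0,0,0,1,0,0,0,0,0,0,1,0,0,0,0,0,0,1,0,0,0,0,0,0,1,0,0,0,0,0,0,1]

```text
time_s: 3.2
eef_pos: [0.5949, 0.1277, 0.1808]
orientation: [[-0.994, 0.105, 0.002], [0.105, 0.994, 0.003], [-0.002, 0.003, -1.0]]
contact_force: [-1.7, -0.6, 1.5]
width: 0.0311
```

Emit:
play_rows:
  series: [0,0,0,0,0,0,1,0,0,0,0,0,0,1]

```text
time_s: 3.37
eef_pos: [0.5948, 0.1277, 0.1808]
orientation: [[-0.994, 0.105, 0.002], [0.105, 0.994, 0.003], [-0.002, 0.003, -1.0]]
contact_force: [0.3, -0.8, 3.6]
width: 0.0314
```

Emit:
play_rows:
  series: [0,0,0.2,0,0,0,1,0,0,0.1,0,0,0,1,0,0,0,0,0,0,1]
  force: 25

```text
time_s: 3.62
eef_pos: [0.593, 0.127, 0.1916]
orientation: [[-0.994, 0.105, -0.003], [0.105, 0.994, 0.001], [0.003, 0.001, -1.0]]
contact_force: [0.5, -0.0, -2.3]
width: 0.0305
```

Emit:
play_rows:
  series: [-0.4,0.04,0,0,0,0,1,-0.5,0.05,0,0,0,0,1,-0.5,0.05,0,0,0,0,1]

```text
time_s: 3.87
eef_pos: [0.5391, 0.1311, 0.191]
orientation: [[-0.994, 0.109, -0.0], [0.109, 0.994, 0.001], [0.0, 0.001, -1.0]]
contact_force: [-0.0, 0.2, -2.8]
width: 0.0307
```

Emit:
play_rows:
  series: [-0.6,0.06,0,0,0,0,1,-0.3,0.5,0.1,0,0,0,1,0,0.9,0,0,0,0,1,0,0.95,0,0,0,0,1,0.4,0.9,0,0,0,0,1]

```text
time_s: 4.28
eef_pos: [0.5094, 0.2546, 0.1933]
orientation: [[-0.992, 0.123, -0.01], [0.124, 0.992, -0.009], [0.009, -0.01, -1.0]]
contact_force: [1.1, -0.5, -2.5]
width: 0.0305
```

Emit:
play_rows:
  series: [0.6,0.7,0,0,0,0,1,0.6,0.1,0,0,0,0,1,0,0,0,0,0,0,1,0,0,0,0,0,0,1]

```text
time_s: 4.62
eef_pos: [0.5567, 0.3005, 0.1926]
orientation: [[-0.994, 0.111, -0.01], [0.111, 0.994, -0.003], [0.01, -0.004, -1.0]]
contact_force: [-0.3, 0.1, -2.1]
width: 0.0306
```

Emit:
play_rows:
  series: [0.35,0,-0.5,0,0,0,1,0,0,-0.5,0,0,0,1,0,0,-0.5,0,0,0,1,0,0,-0.3,0,0,0,1,0,0,0,0,0,0,1]

```text
time_s: 5.03
eef_pos: [0.57, 0.2973, 0.1183]
orientation: [[-0.994, 0.113, -0.01], [0.113, 0.994, -0.005], [0.01, -0.006, -1.0]]
contact_force: [-0.2, 0.7, -2.3]
width: 0.0306
```

```bash
python3 - <<'E'
from h import *
s=arm.observe();print(s["eef_pos"],s["contact_force"])
im=arm.grab_frame("side");c=proj(cam("side"),s["eef_pos"])[0].astype(int);print(c)
x,y=c;a=im[y-70:y+80,x-90:x+90];cv2.imwrite("pics/s1.png",cv2.resize(a,None,fx=4,fy=4,interpolation=cv2.INTER_CUBIC)[:600,:800])
E
```

```text
[0.57   0.2973 0.1183] [-0.2317  0.6511 -2.3068]
[265 161]
```

View pics/s1.png

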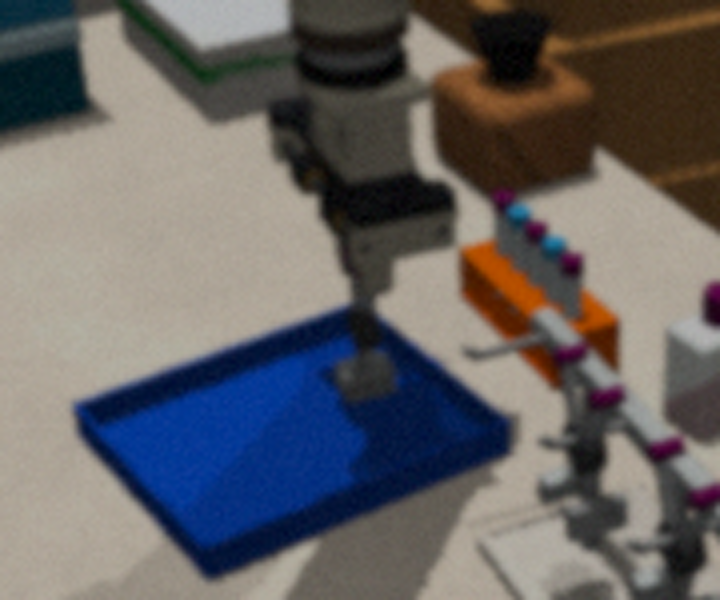

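Clamp 1 hangs upright in the gripper, with its jaw block at about (365,378) in the crop, just above the blue floor. I lower it by feel.

Emit:
play_rows:
  series: [0,0,-0.2,0,0,0,1,0,0,-0.1,0,0,0,1,0,0,0,0,0,0,1]

```text
time_s: 5.33
eef_pos: [0.5713, 0.2971, 0.109]
orientation: [[-0.993, 0.114, -0.007], [0.114, 0.993, -0.003], [0.007, -0.004, -1.0]]
contact_force: [0.1, 0.5, -2.2]
width: 0.0305
```

Emit:
play_rows:
  series: [0,0,-0.1,0,0,0,1,0,0,0,0,0,0,1]

```text
time_s: 5.5
eef_pos: [0.5719, 0.2974, 0.1061]
orientation: [[-0.993, 0.114, -0.005], [0.114, 0.993, -0.003], [0.005, -0.003, -1.0]]
contact_force: [-0.4, -0.9, -2.8]
width: 0.0305
```

Emit:
play_rows:
  series: [0,0,-0.12,0,0,0,1,0,0,0,0,0,0,1]

```text
time_s: 5.67
eef_pos: [0.5726, 0.2979, 0.102]
orientation: [[-0.993, 0.114, -0.003], [0.114, 0.993, -0.002], [0.003, -0.002, -1.0]]
contact_force: [0.6, -0.3, -1.7]
width: 0.0305
```

Emit:
play_rows:
  series: [0,0,-0.08,0,0,0,1,0,0,0,0,0,0,1]

```text
time_s: 5.83
eef_pos: [0.5738, 0.299, 0.1002]
orientation: [[-0.994, 0.114, -0.001], [0.114, 0.994, 0.0], [0.001, 0.0, -1.0]]
contact_force: [-0.2, 0.6, -1.7]
width: 0.0303
```

Emit:
play_rows:
  series: [0,0,-0.08,0,0,0,1,0,0,0,0,0,0,1]

```text
time_s: 6.0
eef_pos: [0.5761, 0.301, 0.1005]
orientation: [[-0.994, 0.113, 0.005], [0.113, 0.994, 0.003], [-0.004, 0.004, -1.0]]
contact_force: [0.4, -0.1, -2.0]
width: 0.0305
```

Emit:
play_rows:
  series: [0,0,-0.06,0,0,0,1,0,0,0,0,0,0,1]

```text
time_s: 6.17
eef_pos: [0.5776, 0.302, 0.0999]
orientation: [[-0.994, 0.113, 0.008], [0.113, 0.994, 0.005], [-0.007, 0.006, -1.0]]
contact_force: [0.0, 0.1, -2.2]
width: 0.0305
```

Emit:
play_rows:
  series: [-0.05,-0.05,-0.15,0,0,0,1,0,0,0,0,0,0,1]

```text
time_s: 6.33
eef_pos: [0.5802, 0.3047, 0.1003]
orientation: [[-0.993, 0.112, 0.019], [0.113, 0.994, 0.013], [-0.018, 0.015, -1.0]]
contact_force: [0.8, -0.6, -2.7]
width: 0.0307
```

```bash
python3 - <<'E'
from h import *
s=arm.observe();print(np.array(s["joints"]),np.array(s["tau"]),s["contact_force"],s["moment"])
im=arm.grab_frame("side");c=proj(cam("side"),s["eef_pos"])[0].astype(int);print(c)
x,y=c;a=im[y-50:y+50,x-60:x+60];cv2.imwrite("pics/s2.png",cv2.resize(a,None,fx=5,fy=5,interpolation=cv2.INTER_CUBIC))
E
```

```text
[-0.344   0.6111 -0.2489  1.6599  0.1844  0.8702  0.7923] [ -0.1481 -63.0687  -4.2688 -25.9279  -0.0966  -0.1481  -0.0104] [ 0.8359 -0.6403 -2.7354] [-0.0671  0.0292  0.0158]
[267 164]
```

View pics/s2.png

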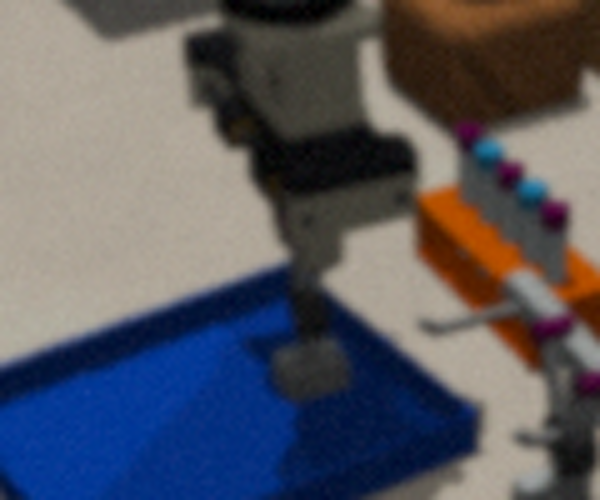

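Emit:
play_rows:
  series: [-0.1,-0.05,-0.15,-0.2,0.3,0,1,0,0,-0.1,0,0,0,1]

```text
time_s: 6.55
eef_pos: [0.5825, 0.3068, 0.0983]
orientation: [[-0.994, 0.112, 0.011], [0.113, 0.994, 0.006], [-0.011, 0.007, -1.0]]
contact_force: [-3.6, -0.7, 22.6]
width: 0.0307
```

Emit:
play_rows:
  series: [-0.05,-0.05,0.04,0,0,0,1]

```text
time_s: 6.63
eef_pos: [0.5813, 0.3055, 0.1004]
orientation: [[-0.994, 0.112, 0.013], [0.112, 0.994, 0.007], [-0.012, 0.008, -1.0]]
contact_force: [-0.7, -0.3, -2.4]
width: 0.0305
```

Emit:
play_rows:
  series: [0,0,-0.06,-0.15,0.25,0,1]

```text
time_s: 6.72
eef_pos: [0.581, 0.3049, 0.0985]
orientation: [[-0.994, 0.112, -0.005], [0.112, 0.994, -0.004], [0.004, -0.005, -1.0]]
contact_force: [-2.0, -0.3, 6.0]
width: 0.0306
```

Emit:
play_rows:
  series: [0,0,0,0,0,0,1]

```text
time_s: 6.8
eef_pos: [0.5812, 0.3052, 0.0985]
orientation: [[-0.994, 0.112, -0.005], [0.112, 0.994, -0.004], [0.005, -0.005, -1.0]]
contact_force: [-0.3, -0.1, 2.9]
width: 0.0305
```

Emit:
play_rows:
  series: [0,0,0,0,0,0,0.55,0,0,0,0,0,0,0.55,0,0,0,0,0,0,0.4]

```text
time_s: 7.05
eef_pos: [0.5799, 0.3044, 0.0963]
orientation: [[-0.994, 0.112, -0.009], [0.113, 0.994, -0.006], [0.008, -0.007, -1.0]]
contact_force: [1.2, 0.1, 0.1]
width: 0.0438
```

```bash
python3 - <<'E'
from h import *
s=arm.observe();print(s["width"],s["eef_pos"])
im=arm.grab_frame("wrist");cv2.imwrite("pics/w2.png",im)
for x in blobs(im,(135,60,40),(172,255,255),40)[0]:print(x)
o=np.array(s["eef_pos"]);R=np.array(s["orientation"])
g=o-0.019*R[:,2];print(proj(cam("wrist",s),[g+.016*R[:,1],g-.016*R[:,1]]))
E
```

```text
0.043758935677103546 [0.5799 0.3044 0.0963]
(662, [311.6, 256.8], [301, 241, 22, 32])
(677, [350.5, 257.1], [340, 241, 23, 32])
[[353.8093 263.9577]
 [294.5224 263.9331]]
```

View pics/w2.png

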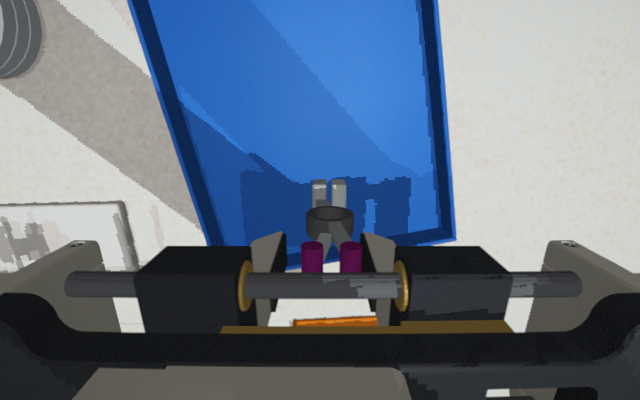

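The wrist view shows clamp 1 standing upright and shut in the blue tray, rollers at (312,257) and (351,257). The right finger is close to its roller, so I open fully while nudging +y, then rise.

Emit:
play_rows:
  series: [0,0.06,0,0,0,0,0,0,0,0,0,0,0,0,0,0,0,0,0,0,0,0,0,0.1,0,0,0,0,0,0,0.3,0,0,0,0]

```text
time_s: 7.52
eef_pos: [0.5765, 0.3044, 0.1081]
orientation: [[-0.993, 0.113, -0.017], [0.113, 0.994, -0.011], [0.015, -0.013, -1.0]]
contact_force: [-0.4, 0.3, -0.9]
width: 0.0806
```

Emit:
play_rows:
  series: [0,0,0.7,0,0,0,0,0,0,0.9,0,0,0,0,0,0,0.9,0,0,0,0,0,-0.3,0.9,0,0,0,0,0,-0.9,0.6,0,0,0,0]

```text
time_s: 7.93
eef_pos: [0.5695, 0.2633, 0.2728]
orientation: [[-0.995, 0.1, -0.026], [0.101, 0.995, -0.009], [0.025, -0.012, -1.0]]
contact_force: [0.5, 0.2, 0.7]
width: 0.0916
```

```bash
python3 - <<'E'
from h import *
s=arm.observe();im=arm.grab_frame("wrist");cv2.imwrite("pics/w3.png",im)
for x in blobs(im,(135,60,40),(172,255,255),25)[0]:print(x)
P=[[.5839,.0395,.1966],[.5793,-.0061,.1934],[.58,.315,.118],[.58,.295,.118]]
print(s["eef_pos"],proj(cam("wrist",s),P))
print(blobs(arm.grab_frame("top"),(135,60,40),(172,255,255),10)[0])
E
```

```text
(193, [355.1, 190.8], [349, 182, 13, 20])
(146, [373.1, 192.2], [369, 183, 10, 19])
(308, [31.1, 244.3], [21, 233, 21, 24])
(76, [77.8, 237.4], [70, 234, 16, 8])
(124, [348.3, 303.3], [343, 298, 12, 12])
(109, [390.5, 302.3], [384, 298, 13, 10])
[0.5695 0.2633 0.2728] [[ 82.5907 246.6686]
 [ 38.7722 244.5411]
 [372.0906 192.7275]
 [354.2201 194.4053]]
[(89, [265.7, 122.6], [261, 118, 10, 11]), (39, [204.0, 142.1], [200, 139, 8, 7]), (39, [223.9, 143.1], [221, 140, 7, 7]), (31, [307.8, 195.9], [306, 192, 5, 8]), (34, [326.0, 198.4], [324, 195, 5, 8]), (39, [351.6, 199.1], [349, 195, 6, 9]), (30, [369.5, 201.4], [367, 198, 5, 8])]
```

Emit:
play_rows:
  series: [0,-0.95,0,0.1,-0.3,-0.1,0,0,-0.97,0,0,0,0,0,0.05,-0.97,0,0,0,0,0,0.05,-0.97,0,0,0,0,0,0.05,-0.97,0,0,0,0,0]

```text
time_s: 8.45
eef_pos: [0.5778, 0.0672, 0.2809]
orientation: [[-0.994, 0.106, 0.01], [0.106, 0.994, 0.002], [-0.01, 0.003, -1.0]]
contact_force: [0.4, -0.9, -0.7]
width: 0.0919
```

Emit:
play_rows:
  series: [0.1,-0.97,0,0,0,0,0,0.1,-0.7,0,0,0,0,0,0,0,0,0,0,0,0]

```text
time_s: 8.7
eef_pos: [0.585, -0.0142, 0.283]
orientation: [[-0.993, 0.118, 0.012], [0.118, 0.993, -0.004], [-0.013, -0.002, -1.0]]
contact_force: [-0.6, -0.9, -0.2]
width: 0.0923
```

Emit:
play_rows:
  series: [-0.1,0.7,0,0,0.15,0.1,0,0,0,-0.5,0,0,0,0,0,0,-0.6,0,0,0,0,0,0,-0.6,0,0,0,0,0,0,0,0,0,0,0]

```text
time_s: 9.12
eef_pos: [0.5823, 0.0101, 0.2178]
orientation: [[-0.992, 0.122, 0.009], [0.122, 0.992, -0.005], [-0.009, -0.004, -1.0]]
contact_force: [-0.9, -0.2, 0.0]
width: 0.0914
```

Emit:
play_rows:
  series: [0,0.12,-0.5,0,0.12,0.2,0,0,0,-0.4,0,0,0,0,0,0,-0.1,0,0,0,0,0,0,0,0,0,0,0]

```text
time_s: 9.45
eef_pos: [0.5833, 0.0166, 0.1805]
orientation: [[-0.994, 0.107, 0.002], [0.107, 0.994, -0.004], [-0.003, -0.004, -1.0]]
contact_force: [-0.1, -0.4, -0.4]
width: 0.0918
```

Emit:
play_rows:
  series: [-0.06,0,-0.08,0,0.05,0,1,0,0,0,0,0,0,1,0,0,0,0,0,0,1,0,0,0,0,0,0,1,0,0,0,0,0,0,1]
  force: 15

```text
time_s: 9.87
eef_pos: [0.5834, 0.0169, 0.1827]
orientation: [[-0.994, 0.108, 0.005], [0.108, 0.994, -0.004], [-0.006, -0.003, -1.0]]
contact_force: [-0.1, -0.6, -0.0]
width: 0.0629
```

Emit:
play_rows:
  series: [0,0,0,0,0,0,1,0,0,0,0,0,0,1,0,0,0,0,0,0,1,0,0,0,0,0,0,1,0,0,0,0,0,0,1]

```text
time_s: 10.28
eef_pos: [0.5838, 0.0168, 0.184]
orientation: [[-0.994, 0.108, 0.007], [0.108, 0.994, -0.004], [-0.007, -0.003, -1.0]]
contact_force: [-1.1, 0.1, 0.8]
width: 0.0547
```

Emit:
play_rows:
  series: [0,0,0.2,0,0.1,0,1,0,0,0.1,0,0,0,1,0,0,0,0,0,0,1]
  force: 25

```text
time_s: 10.53
eef_pos: [0.5829, 0.0166, 0.1959]
orientation: [[-0.994, 0.108, -0.003], [0.108, 0.994, -0.004], [0.003, -0.004, -1.0]]
contact_force: [-0.5, 0.5, -2.8]
width: 0.0534
```

Emit:
play_rows:
  series: [-0.4,0.04,0,0,0,0,1,-0.5,0.05,0,0,0,0,1,-0.5,0.05,0,0,0,0,1,-0.6,0.06,0,0,0,0,1,-0.5,0,0,0,0,0,1]

```text
time_s: 10.95
eef_pos: [0.484, 0.0244, 0.1961]
orientation: [[-0.994, 0.11, 0.001], [0.11, 0.994, -0.003], [-0.001, -0.003, -1.0]]
contact_force: [-0.2, 0.7, -2.9]
width: 0.0535
```

Emit:
play_rows:
  series: [0,0,0.1,0,0,0,1,0,0,0,0,0,0,1,0,0,0,0,0,0,1]
  force: 40

```text
time_s: 11.2
eef_pos: [0.4792, 0.0242, 0.2001]
orientation: [[-0.994, 0.109, -0.003], [0.109, 0.994, -0.004], [0.002, -0.005, -1.0]]
contact_force: [-0.9, -0.6, -1.5]
width: 0.0518
```

Emit:
play_rows:
  series: [0,-0.8,0,0,0,0,1,0,-0.95,0,0,0,0,1,0,-0.95,0,0,0,0,1,0,-0.95,0,0,0,0,1,0,-0.95,0,0,0,0,1]
  force: 25

```text
time_s: 11.62
eef_pos: [0.4851, -0.1549, 0.2016]
orientation: [[-0.996, 0.088, 0.005], [0.088, 0.996, 0.0], [-0.005, 0.001, -1.0]]
contact_force: [0.7, 0.3, -2.8]
width: 0.0534
```

Emit:
play_rows:
  series: [0,-0.95,0,0,0,0,1,0,-0.95,0,0,0,0,1,0,-0.9,0,0,0,0,1,0,-0.2,0,0,0,0,1,0,0,0,0,0,0,1]

```text
time_s: 12.03
eef_pos: [0.4862, -0.2953, 0.2016]
orientation: [[-0.995, 0.1, 0.008], [0.1, 0.995, -0.008], [-0.009, -0.008, -1.0]]
contact_force: [0.7, 0.3, -2.3]
width: 0.0534
```

Emit:
play_rows:
  series: [-0.35,0,-0.5,0,0.1,-0.05,1,0,0,-0.6,0,0,0,1,0,0,-0.6,0,0,0,1,0,0,-0.4,0,0,0,1,0,0,0,0,0,0,1]

```text
time_s: 12.45
eef_pos: [0.4763, -0.295, 0.1157]
orientation: [[-0.994, 0.105, 0.007], [0.104, 0.994, -0.01], [-0.008, -0.009, -1.0]]
contact_force: [-0.8, -0.2, -2.2]
width: 0.053
```

Correct the tilt while lowering.

Emit:
play_rows:
  series: [0,0,-0.2,0.14,0.12,0,1,0,0,0,0,0,0,1]

```text
time_s: 12.62
eef_pos: [0.4773, -0.2925, 0.107]
orientation: [[-0.995, 0.101, -0.003], [0.101, 0.995, 0.002], [0.003, 0.002, -1.0]]
contact_force: [-1.1, -0.5, -2.2]
width: 0.0534
```

Emit:
play_rows:
  series: [0,0,-0.1,0.05,0.05,0,1]

```text
time_s: 12.7
eef_pos: [0.4788, -0.2924, 0.104]
orientation: [[-0.995, 0.101, -0.004], [0.1, 0.995, 0.005], [0.005, 0.004, -1.0]]
contact_force: [0.2, -0.6, -1.7]
width: 0.0537
```

Emit:
play_rows:
  series: [0,0,-0.08,-0.03,-0.03,0,1]

```text
time_s: 12.78
eef_pos: [0.48, -0.2924, 0.1018]
orientation: [[-0.995, 0.1, -0.001], [0.1, 0.995, 0.003], [0.001, 0.003, -1.0]]
contact_force: [-2.5, 4.2, 17.3]
width: 0.0538
```

Emit:
play_rows:
  series: [0,0,-0.05,0,0,0,1]

```text
time_s: 12.87
eef_pos: [0.482, -0.2924, 0.1019]
orientation: [[-0.995, 0.099, 0.002], [0.099, 0.995, 0.002], [-0.002, 0.002, -1.0]]
contact_force: [-3.3, 2.2, 14.2]
width: 0.0542
```

Emit:
play_rows:
  series: [0,0,0.02,0,0,0,1]

```text
time_s: 12.95
eef_pos: [0.4832, -0.2926, 0.1039]
orientation: [[-0.995, 0.099, 0.004], [0.099, 0.995, 0.001], [-0.004, 0.001, -1.0]]
contact_force: [0.3, -0.4, -3.7]
width: 0.0536
```

Emit:
play_rows:
  series: [0,0,-0.06,0,0.1,0,1]

```text
time_s: 13.03
eef_pos: [0.4843, -0.2932, 0.103]
orientation: [[-0.995, 0.099, 0.0], [0.099, 0.995, -0.001], [-0.0, -0.001, -1.0]]
contact_force: [-0.4, -0.0, -1.9]
width: 0.0536
```

Emit:
play_rows:
  series: [0,0,-0.01,0,0,0,1]

```text
time_s: 13.12
eef_pos: [0.4848, -0.2931, 0.1028]
orientation: [[-0.995, 0.099, 0.001], [0.099, 0.995, -0.001], [-0.001, -0.001, -1.0]]
contact_force: [-0.2, 0.2, -1.6]
width: 0.0537
```

Emit:
play_rows:
  series: [0,0,-0.05,0,0,0,1]

```text
time_s: 13.2
eef_pos: [0.4856, -0.2935, 0.1017]
orientation: [[-0.995, 0.099, 0.002], [0.099, 0.995, -0.002], [-0.002, -0.002, -1.0]]
contact_force: [-0.7, 2.8, 18.0]
width: 0.0537
```

Emit:
play_rows:
  series: [0,0,-0.01,0,0,0,1]

```text
time_s: 13.28
eef_pos: [0.4865, -0.2936, 0.102]
orientation: [[-0.995, 0.099, 0.004], [0.099, 0.995, -0.002], [-0.004, -0.002, -1.0]]
contact_force: [-0.9, 1.2, 3.0]
width: 0.0535
```

Emit:
play_rows:
  series: [0,0,0,0,0,0,0.1,0,0,0,0,0,0,0,0,0,0,0,0,0,0,0,0,0,0,0,0,0,0,0,0.1,0,0,0,0]

```text
time_s: 13.7
eef_pos: [0.4863, -0.2937, 0.1054]
orientation: [[-0.995, 0.099, 0.003], [0.099, 0.995, -0.002], [-0.003, -0.002, -1.0]]
contact_force: [-0.5, 0.8, -0.4]
width: 0.0826
```

Emit:
play_rows:
  series: [0,0,0.3,0,0,0,0,0,0,0.7,0,0,0,0,0,0,0.95,0,0,0,0,0,0,0.95,0,0,0,0,0,0.2,0.95,0,0,0,0]

```text
time_s: 14.12
eef_pos: [0.4786, -0.2838, 0.259]
orientation: [[-0.995, 0.102, -0.013], [0.101, 0.995, 0.005], [0.014, 0.004, -1.0]]
contact_force: [1.3, -0.1, 0.0]
width: 0.0918
```

```bash
python3 - <<'E'
from h import *
s=arm.observe();im=arm.grab_frame("wrist");cv2.imwrite("pics/w4.png",im)
for x in blobs(im,(135,60,40),(172,255,255),25)[0]:print(x)
print(s["eef_pos"],s["orientation"],s["width"])
P=[[.4865+.0023,-.2936+.023,.117],[.4842,-.3166,.117],[.5789,-.0697,.1963],[.5746,-.1151,.194]]
print(proj(cam("wrist",s),P))
E
```

```text
(194, [340.5, 194.5], [336, 185, 10, 20])
(186, [298.5, 195.0], [294, 186, 10, 19])
[ 0.4786 -0.2838  0.259 ] [[-0.9947  0.1015 -0.0134]
 [ 0.1015  0.9948  0.0053]
 [ 0.0139  0.0039 -0.9999]] 0.09182099677561065
[[336.1338 197.3242]
 [293.2652 197.4378]
 [569.5608 294.6595]
 [519.1391 294.2914]]
```

View pics/w4.png

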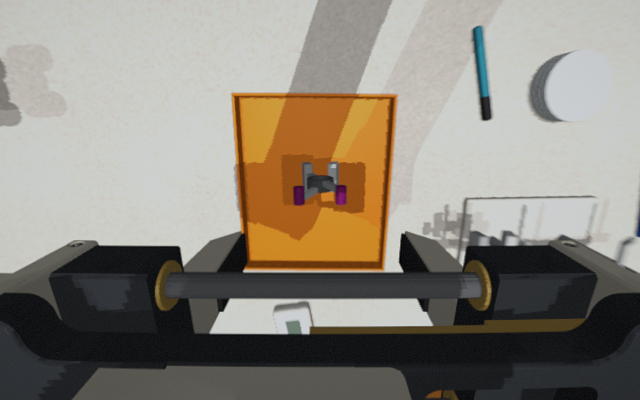

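Clamp 2 stands upright in the orange tray, rollers at (298,195) and (340,195). Next is clamp 3.

Emit:
play_rows:
  series: [0.4,0.9,0,0,-0.15,0,0,0.5,0.95,0,0,0,0,0,0.5,0.95,0,0,0,0,0,0.4,0.9,0,0,0,0,0,0.2,0.4,0,0,0,0,0]

```text
time_s: 14.58
eef_pos: [0.5656, -0.123, 0.2822]
orientation: [[-0.993, 0.116, 0.028], [0.116, 0.993, -0.01], [-0.029, -0.007, -1.0]]
contact_force: [1.3, 0.3, -0.2]
width: 0.0916
```

Emit:
play_rows:
  series: [0,0,0,0,0,0,0,0,0,0,0,0,0,0]

```text
time_s: 14.75
eef_pos: [0.568, -0.116, 0.2842]
orientation: [[-0.994, 0.106, 0.032], [0.106, 0.994, -0.008], [-0.033, -0.005, -0.999]]
contact_force: [-0.9, -0.3, 0.1]
width: 0.0917
```

Emit:
play_rows:
  series: [0.15,0.5,0,0.1,0.45,0,0,0,0,-0.5,0,0,0,0,0,0,-0.6,0,0,0,0,0,0,-0.5,0,0,0,0,0,0,0,0,0,0,0]

```text
time_s: 15.17
eef_pos: [0.5734, -0.1038, 0.2228]
orientation: [[-0.993, 0.114, 0.005], [0.114, 0.993, -0.006], [-0.006, -0.006, -1.0]]
contact_force: [-0.8, -0.7, -0.6]
width: 0.0919
```

Emit:
play_rows:
  series: [0.05,0.28,0,0.08,0.1,0.05,0,0,0,-0.5,0,0,0,0,0,0,-0.5,0,0,0,0,0,0,-0.15,0,0,0,0,0,0,0,0,0,0,0]

```text
time_s: 15.58
eef_pos: [0.577, -0.0971, 0.1816]
orientation: [[-0.993, 0.119, 0.002], [0.119, 0.993, -0.002], [-0.003, -0.002, -1.0]]
contact_force: [0.9, 0.5, -0.6]
width: 0.0916
```

Emit:
play_rows:
  series: [-0.04,0.12,-0.12,0,0.03,0.15,1,0,0,-0.02,0,0,0,1,0,0,0,0,0,0,1,0,0,0,0,0,0,1]
  force: 15

```text
time_s: 15.92
eef_pos: [0.5776, -0.0924, 0.1801]
orientation: [[-0.994, 0.108, 0.005], [0.108, 0.994, -0.003], [-0.005, -0.002, -1.0]]
contact_force: [-0.4, 0.2, -0.4]
width: 0.0696
```

Emit:
play_rows:
  series: [0,0,0,0,0,0,1,0,0,0,0,0,0,1,0,0,0,0,0,0,1,0,0,0,0,0,0,1,0,0,0,0,0,0,1]

```text
time_s: 16.33
eef_pos: [0.5799, -0.0928, 0.1838]
orientation: [[-0.994, 0.109, 0.011], [0.109, 0.994, -0.004], [-0.011, -0.003, -1.0]]
contact_force: [0.4, -0.7, 3.1]
width: 0.036
```

Emit:
play_rows:
  series: [0,0,0,0,0,0,1,0,0,0,0,0,0,1,0,0,0,0,0,0,1]

```text
time_s: 16.58
eef_pos: [0.58, -0.0927, 0.1842]
orientation: [[-0.994, 0.109, 0.012], [0.109, 0.994, -0.004], [-0.012, -0.003, -1.0]]
contact_force: [-0.1, -0.1, 2.7]
width: 0.0309
```

Clamp 3 is free and shut. Lift and draw it off.

Emit:
play_rows:
  series: [0,0,0.2,0.05,0.15,0,1,0,0,0.1,0,0,0,1,0,0,0,0,0,0,1]
  force: 25

```text
time_s: 16.83
eef_pos: [0.5781, -0.0926, 0.1941]
orientation: [[-0.994, 0.109, -0.004], [0.109, 0.994, 0.0], [0.004, -0.0, -1.0]]
contact_force: [0.5, -0.0, -2.0]
width: 0.0306
```

Emit:
play_rows:
  series: [-0.4,0.04,0.02,0,0,0,1,-0.5,0.05,0,0,0,0,1,-0.5,0.05,0,0,0,0,1,-0.6,0.06,0,0,0,0,1,-0.5,0.05,0,0,0,0,1]

```text
time_s: 17.25
eef_pos: [0.4766, -0.082, 0.1911]
orientation: [[-0.994, 0.108, -0.004], [0.108, 0.994, 0.001], [0.004, 0.0, -1.0]]
contact_force: [-0.9, 0.3, -1.6]
width: 0.0304
```

Emit:
play_rows:
  series: [0,0.5,0.1,0,0,0,1,0,0.95,0,0,0,0,1,0,0.95,0,0,0,0,1,0,0.95,0,0,0,0,1,0,0.95,0,0,0,0,1]

```text
time_s: 17.67
eef_pos: [0.4672, 0.0832, 0.192]
orientation: [[-0.991, 0.13, -0.011], [0.13, 0.991, -0.005], [0.01, -0.007, -1.0]]
contact_force: [0.9, 1.1, -1.3]
width: 0.0308
```

Emit:
play_rows:
  series: [0.1,0.95,0,0,0,0.1,1,0.1,0.95,0,0,0,0.1,1,0.1,0.95,0,0,0,0,1,0.1,0.95,0,0,0,0,1,0.1,0.8,0,0,0,0,1]

```text
time_s: 18.08
eef_pos: [0.4829, 0.2757, 0.1896]
orientation: [[-0.993, 0.116, -0.013], [0.116, 0.993, -0.007], [0.012, -0.008, -1.0]]
contact_force: [1.1, 0.8, -1.2]
width: 0.0303
```

Emit:
play_rows:
  series: [0.1,0.3,0,0,0,0,1,0,0,0,0,0,0,1,0,0,0,0,0,0,1]

```text
time_s: 18.33
eef_pos: [0.4838, 0.2983, 0.1876]
orientation: [[-0.995, 0.104, -0.016], [0.104, 0.995, -0.002], [0.015, -0.004, -1.0]]
contact_force: [0.5, -0.1, -2.2]
width: 0.0306
```

Emit:
play_rows:
  series: [0,0,-0.5,0.03,-0.2,0,1,0,0,-0.6,0,0,0,1,0,0,-0.5,0,0,0,1,0,0,0,0,0,0,1]

```text
time_s: 18.67
eef_pos: [0.4848, 0.2913, 0.1217]
orientation: [[-0.994, 0.109, 0.001], [0.109, 0.994, -0.003], [-0.001, -0.003, -1.0]]
contact_force: [-1.2, -0.7, -2.0]
width: 0.03
```

Emit:
play_rows:
  series: [0,0,-0.3,0,0,0,1,0,0,-0.05,0,0,0,1]

```text
time_s: 18.83
eef_pos: [0.4853, 0.2873, 0.1071]
orientation: [[-0.994, 0.113, 0.0], [0.113, 0.994, -0.006], [-0.001, -0.006, -1.0]]
contact_force: [-0.5, -1.0, -2.2]
width: 0.0306
```

Emit:
play_rows:
  series: [0,0,-0.07,0,0,0,1]

```text
time_s: 18.92
eef_pos: [0.486, 0.2866, 0.1047]
orientation: [[-0.993, 0.114, 0.001], [0.114, 0.993, -0.006], [-0.002, -0.006, -1.0]]
contact_force: [1.0, 0.5, -1.5]
width: 0.0303
```

Emit:
play_rows:
  series: [0,0,-0.07,0.07,0,0,1]

```text
time_s: 19.0
eef_pos: [0.487, 0.2867, 0.1031]
orientation: [[-0.993, 0.115, 0.003], [0.115, 0.993, -0.0], [-0.003, 0.0, -1.0]]
contact_force: [-1.6, -1.2, 17.2]
width: 0.0304
```

Emit:
play_rows:
  series: [0,0,-0.04,0,0,0,1]

```text
time_s: 19.08
eef_pos: [0.4885, 0.2867, 0.1034]
orientation: [[-0.993, 0.116, 0.005], [0.116, 0.993, 0.001], [-0.005, 0.001, -1.0]]
contact_force: [-2.1, -1.1, 8.7]
width: 0.0299
```

Emit:
play_rows:
  series: [0,0,-0.02,0,0.05,0,1]

```text
time_s: 19.17
eef_pos: [0.4893, 0.2867, 0.104]
orientation: [[-0.993, 0.116, 0.004], [0.116, 0.993, 0.001], [-0.003, 0.002, -1.0]]
contact_force: [-0.5, -0.2, -1.9]
width: 0.0302
```

Emit:
play_rows:
  series: [0,0,-0.05,0,0.05,0,1]

```text
time_s: 19.25
eef_pos: [0.4904, 0.2871, 0.1033]
orientation: [[-0.993, 0.117, 0.002], [0.117, 0.993, 0.003], [-0.002, 0.003, -1.0]]
contact_force: [-1.2, 0.2, 7.2]
width: 0.0306
```

Emit:
play_rows:
  series: [0,0,-0.02,0,0,0,1]

```text
time_s: 19.33
eef_pos: [0.4915, 0.2873, 0.1035]
orientation: [[-0.993, 0.117, 0.004], [0.117, 0.993, 0.003], [-0.004, 0.004, -1.0]]
contact_force: [-0.7, -1.6, 1.6]
width: 0.0307
```

Emit:
play_rows:
  series: [0,0,0,0,0,0,0.5,0,0,0,0,0,0,0.3,0,0,0,0,0,0,0,0,0,0,0,0,0,0,0,0,0,0,0,0,0]

```text
time_s: 19.75
eef_pos: [0.4923, 0.2883, 0.1041]
orientation: [[-0.993, 0.117, 0.006], [0.117, 0.993, 0.006], [-0.005, 0.006, -1.0]]
contact_force: [-0.5, 0.7, -1.8]
width: 0.0592
```

Emit:
play_rows:
  series: [0,0,0.1,0,0,0,0,0,0,0.2,0,0,0,0,0,0,0.6,0,0,0,0,0,0,0.95,0,0,0,0,0,0,0.95,0,0,0,0]

```text
time_s: 20.17
eef_pos: [0.4854, 0.2845, 0.2118]
orientation: [[-0.993, 0.116, -0.011], [0.116, 0.993, -0.003], [0.011, -0.004, -1.0]]
contact_force: [0.5, 0.8, 0.1]
width: 0.0902
```

Emit:
play_rows:
  series: [-0.3,0,0.95,0,0,0,0,-0.9,0.3,0.9,0,0,0,0,-0.9,0.3,0.5,0,0,0,0,-0.9,0.3,0,0,0,0,0,0,0,0,0,0,0,0]

```text
time_s: 20.58
eef_pos: [0.3733, 0.3206, 0.3151]
orientation: [[-0.993, 0.121, 0.005], [0.121, 0.993, 0.007], [-0.004, 0.008, -1.0]]
contact_force: [0.3, -0.3, -0.9]
width: 0.0917
```

```bash
python3 - <<'E'
from h import *
s=arm.observe();a=arm.grab_frame("wrist");b=arm.grab_frame("side");t=arm.grab_frame("top")
for n,im in(("side",b),("top",t)):
    cv2.imwrite(f"pics/{n}9.png",im);print(n,*blobs(im,(135,60,40),(172,255,255),8)[0],sep="\n")
cv2.imwrite("pics/fin.png",np.hstack([cv2.resize(b[100:390,180:470],(400,400),interpolation=2),cv2.resize(t[150:300,170:480],(400,194)) if 0 else cv2.resize(a,(400,250))[:250] if 0 else cv2.copyMakeBorder(cv2.resize(a,(400,250)),0,150,0,0,0)]))
print(s["eef_pos"],s["width"],s["contact_force"])
E
```

```text
side
(27, [300.2, 139.9], [297, 138, 7, 6])
(22, [308.1, 147.8], [306, 146, 6, 6])
(26, [317.4, 156.2], [315, 154, 6, 6])
(44, [266.7, 159.0], [263, 156, 9, 7])
(55, [355.3, 164.0], [351, 161, 10, 8])
(52, [239.1, 169.6], [235, 166, 9, 8])
(49, [357.9, 301.4], [353, 298, 11, 8])
(44, [369.9, 317.7], [366, 314, 9, 9])
top
(89, [265.7, 122.6], [261, 118, 10, 11])
(33, [184.5, 140.7], [182, 138, 7, 6])
(38, [203.9, 142.1], [200, 139, 8, 7])
(37, [224.1, 143.1], [221, 140, 7, 7])
(24, [205.3, 197.7], [203, 195, 5, 6])
(34, [212.4, 199.0], [210, 196, 6, 7])
(26, [207.5, 232.1], [206, 229, 5, 7])
(35, [214.7, 233.1], [212, 230, 6, 7])
(32, [422.9, 238.2], [421, 235, 5, 7])
(25, [439.6, 239.9], [438, 237, 4, 7])
[0.3733 0.3206 0.3151] 0.09165413019722127 [ 0.2868 -0.3486 -0.932 ]
```

View pics/fin.png

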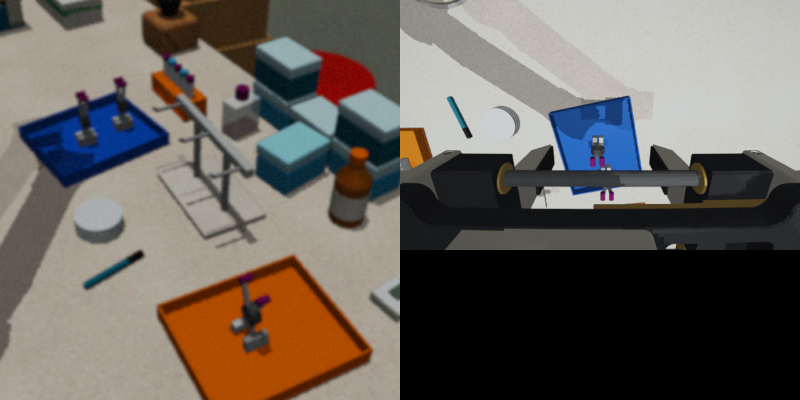

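The final view shows two shut clamps standing in the blue tray, rollers near (82,97) and (120,83). One open clamp stands in the orange tray near (250,290). The pegs are empty and the bystanders look undisturbed.

```bash
python3 -c "
from workcell import arm
print(arm.close_job())"
```

```text
the job is handed in; nothing more can be done
None
```

I sorted all three clamps and handed the job in about 21 s on the robot's clock, well inside the 72 s limit.

| Clamp | Hinge | Gripper opening when squeezed | Where it is now |
|---|---|---|---|
| 1 | free | about 31 mm at 15 N (fully shut) | blue stock tray, standing, still shut |
| 2 | seized | stopped at 54.7 mm at 15 N, and 51.8 mm at 40 N off the peg | orange repair tray, standing |
| 3 | free | about 31 mm at 15 N (fully shut) | blue stock tray, standing, still shut |

**Last checks:** The final top, side and wrist pictures show every clamp standing where it was put. The rollers of the two in the blue tray are about 20 mm apart, centre to centre, so they are still shut. The pegs are empty and the gripper is open, clear of everything. The bystanders look unmoved: the flask and tube caps are at the same pixels as at the start, and I judged the others by eye.

**What did not go exactly as asked:**
- **Flexing order:** A clamp can only be held by its rollers, so clamps 1 and 3 shut as I gripped them on the peg, before the lift. I squeezed them harder (25 N) as they came off. Clamp 2 got its 40 N squeeze after it was off the peg.
- **Setting down:** The arm drifted a few millimetres while lowering, so the clamps touched the tray floor at up to about 23 N. I eased that to about 3 N or less before letting go.

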